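# Exchange flat and charged battery packs between tools and chargers

## Task

Both chargers have finished: change the packs over, colour for colour. Put the flat pack (red gauge) from the teal work light into the teal charger and the charged pack (green gauge) into the light, and likewise the yellow packs between the yellow radio and the yellow charger, each lowered, not dropped, into its bay so that it sits flat on the bay's floor. The rubber mat is free for setting a pack down on the way; do not shift or upset the open tin of screws.

Things in the scene. Friction and masses are not known exactly. Their poses are not given: they have to be found in the camera images.
- teal_flat: teal drop-in battery pack, a block 78 mm long (its x), 50 mm wide (its y) and 60 mm tall, 0.36 kg (may vary by a fifth), with a teal cap over a black body and a red gauge window on its top (flat). Starts in the bay of the work light. Origin: centre of its underside; z up, long side along x. Plain flat sides, to be gripped across the 50 mm width.
- teal_charged: teal drop-in battery pack, a block 78 mm long (its x), 50 mm wide (its y) and 60 mm tall, 0.36 kg (may vary by a fifth), with a teal cap over a black body and a green gauge window on its top (charged). Starts in the bay of the teal charger. Origin: centre of its underside; z up, long side along x. Plain flat sides, to be gripped across the 50 mm width.
- yellow_flat: yellow drop-in battery pack, a block 78 mm long (its x), 50 mm wide (its y) and 60 mm tall, 0.36 kg (may vary by a fifth), with a yellow cap over a black body and a red gauge window on its top (flat). Starts in the bay of the radio. Origin: centre of its underside; z up, long side along x. Plain flat sides, to be gripped across the 50 mm width.
- yellow_charged: yellow drop-in battery pack, a block 78 mm long (its x), 50 mm wide (its y) and 60 mm tall, 0.36 kg (may vary by a fifth), with a yellow cap over a black body and a green gauge window on its top (charged). Starts in the bay of the yellow charger. Origin: centre of its underside; z up, long side along x. Plain flat sides, to be gripped across the 50 mm width.
- teal_charger: black charger with a teal rim round its bay, fixed, 160 x 106 mm. Bay open above for an upright pack, long side along x, either way round: 99 x 71 mm at the rim, 90 x 62 mm at the flat floor, 16 mm deep. Origin: at bench level below the bay's centre; z up, x along the bay. Floor 30 mm above the bench. Vented black power section, 61 mm tall, at x = 58 to 102 mm.
- yellow_charger: black charger with a yellow rim round its bay, fixed, 160 x 106 mm. Bay open above for an upright pack, long side along x, either way round: 99 x 71 mm at the rim, 90 x 62 mm at the flat floor, 16 mm deep. Origin: at bench level below the bay's centre; z up, x along the bay. Floor 30 mm above the bench. Vented black power section, 61 mm tall, at x = 58 to 102 mm.
- work_light: teal cordless work light, fixed, 194 x 118 mm. Bay open above for an upright pack, long side along x, either way round: 99 x 71 mm at the rim, 90 x 62 mm at the flat floor, 16 mm deep. Origin: at bench level below the bay's centre; z up, x along the bay. Floor 34 mm above the bench. Tilted square LED lamp head, up to 85 mm tall, at x = -136 to -64 mm.
- radio: yellow cordless radio, black bumper, fixed, 178 x 112 mm. Bay open above for an upright pack, long side along x, either way round: 99 x 71 mm at the rim, 90 x 62 mm at the flat floor, 16 mm deep. Origin: at bench level below the bay's centre; z up, x along the bay. Floor 40 mm above the bench. Speaker body, up to 82 mm tall with its knobs, at x = -120 to -53 mm.
- mat: dark grey ribbed rubber mat, fixed, 120 mm (its x) x 106 mm, 4 mm thick, empty at the start: the free spot. Origin: centre of its underside.
- screw_tin: open bare-metal tin of brass screws, 68 mm in diameter, 46 mm tall, 0.45 kg, loose: to be left alone. Origin: centre of its underside.
Not all that is in view belongs to the job. What is shaped like the teal_flat but pink is not meant.

How it is judged:
By the outcome, as a careful person would: the job done as asked, in the order asked, and still so for the second after the job is handed in, with the robot touching nothing.
It also fails if it takes over 138 s, if anything falls off the work surface, if the arm or the gripper's body presses on something with over 40 N, if the wrist force passes 120 N, or if a joint passes its speed limit or range.

## Robot

A 6-joint arm with a two-finger parallel gripper is mounted at the origin on the work surface. World frame = base frame: x ahead of the robot, y to its left, z up, the work surface at z = 0. Lengths are in mm, angles in rad, forces in N, time in s.
With the tool pointing down it reaches from about 300 to 775 mm from the base axis. Payload 14.6 kg.
Tool frame: the origin (TCP) lies on the centre line of the jaws, within the pads' length; the fingertips stand 8 mm ahead of it and the grasp point (between the pads) lies 11 mm behind it; z points along the fingers, y is the direction in which the jaws open and shut (so a half turn about z gives the same grasp; the last joint's range is limited). The gripper opens to 94 mm and grips with 3 to 60 N. Pads are 16 mm wide; open, the fingers measure 119 mm over their backs; the gripper's body (75 mm by 177 mm) begins 78 mm behind the grasp point.
Start: joints at [1.251, 0.3, 1.521, -0, 1.321, -0.067], TCP at [137.562, 532.509, 213.446] pointing down, gripper open.
Joint ranges: [-3.03, 3.03], [-0.79, 2.21], [0.23, 2.52], [-1.04, 4.18], [0, 3.07], [-2.55, 2.55]. Speed limits (rad/s): [2.22, 2.22, 2.57, 3.14, 3.14, 3.14].

## Interface

Orientations are given as [roll, pitch, yaw] about the fixed x, y, z axes, in that order (R = Rz(yaw) Ry(pitch) Rx(roll)).
In Python, from cell import read_state, cams, manip gives the robot as it stands.
- The arm moves only by the shell command python3 -m handwheel 'ROWS' [OPENING] [FORCE]. ROWS is JSON, a list of rows, each a list of 4 numbers: the shift along the tool's x, y, z in m, then the turn about the tool's z in degrees. In form: [[dx, dy, dz, turn], ...]. A call has 1 to 5 rows; each row is the pose to reach, as a shift and turn from the pose measured when the call began, along the tool's axes at that moment; what a row does not reach only later rows make up. A row lasts 1/8 s, in which the tool goes at most 62.5 mm and 10.7 degrees, less where a joint would pass 70% of its speed; a pose out of reach is approached as far as the arm can. A call with a gripper value outside its range is refused whole. OPENING is the closure, from 0 (fully open) to 1 (shut), set as the call begins (- or left out, the last holds). The fingers move at their own pace and stop on an object; FORCE is the grip in N (left out, the last holds). Time passes only in rows, so rows that repeat a pose let the fingers close. It gives the time, the measured TCP pose, the force and the opening at its end, in the units of the state.
- read_state(): the state, without advancing time (a new reading comes with each control period).
- cams.camera(name): name is "side" or "top"; returns the picture (420x560x3 uint8, red, green, blue); there is no depth.
- cams.get_calibration(name): a dict with "vertical_fov" (degrees; the focal length in pixels is half the picture's height over the tangent of half this angle, whatever the lens; pixels are square), "cx", "cy" (the principal point, pixels), "R" (3x3) and "t" (3): a world point X has camera coordinates R X + t. Camera axes: x right, y down, z forward; pixel columns grow to the right and rows downward; lengths in mm; the calibration is good to about 2 mm. A picture is of the moment at which its call begins. get_calibration takes no time and is no camera call.
- manip.sign_off(): hands the job in, once; it reports no verdict.
The state is a dict: "clock": time; "joints": joint angles; "qd": joint speeds; "effort": joint torques, N m; "eef_pos": TCP position; "eef_rot": TCP orientation; "wrist_force": force on the tool from outside, world axes, zero at the start; "moment": the same for the moment, N m; "finger_gap": finger opening in mm.
Only numpy, scipy, OpenCV 4.12 (cv2) and the standard library are available. Lean on these libraries where they do the work, as an engineer would, in place of code of your own. Each camera call takes 0.05 s, during which the arm holds its last target. There are 200 camera calls.

## Working session

There is one attempt and no reset: what is moved stays moved. The work goes in short steps, Python scripts to look and compute and a shell command to move; the robot and the scene stay as the last step left them, time stands still between calls to the robot, and variables do not carry over. Pictures are saved under pics/ and viewed, about 12 in all and at most 16, crops included, and the job is handed in when it is done.

```bash
mkdir -p pics; ls
python3 - <<'E'
from cell import read_state, cams
import cv2
for n in ("top","side"):
    im=cams.camera(n); cv2.imwrite(f"pics/{n}0.png",cv2.cvtColor(im,cv2.COLOR_RGB2BGR)); print(n,cams.get_calibration(n))
print(read_state())
E
```

```text
pics
top {'vertical_fov': 49.30635656945861, 'cx': 280.2178588339994, 'cy': 203.25525035414347, 'R': array([[ 0.07990933, -0.99678508,  0.00583114],
       [-0.97039256, -0.0791285 , -0.22820377],
       [ 0.22793153,  0.01257711, -0.97359593]]), 't': array([ -45.62454043,  537.19016706, 1184.37529733])}
side {'vertical_fov': 55.73931633707044, 'cx': 275.18894203288056, 'cy': 211.17318795502067, 'R': array([[-0.99207953, -0.12421216, -0.01869593],
       [-0.04881677,  0.51840049, -0.85374344],
       [ 0.1157373 , -0.84606872, -0.52035815]]), 't': array([504.86135342,  86.2553625 , 963.52822983])}
{'clock': 0.1, 'joints': array([ 1.25140891e+00,  3.00433239e-01,  1.52152344e+00,  5.59263384e-06,
        1.32067788e+00, -6.66042083e-02]), 'qd': array([ 0.00075072, -0.00095312, -0.00307043, -0.00035181, -0.00214324,
       -0.00076009]), 'effort': array([ 1.03213697e-03, -5.32659960e+01, -3.53285587e+01,  7.08943186e-02,
        2.35424400e-02, -5.58960767e-05]), 'eef_pos': array([137.4880576 , 532.30701621, 212.93147027]), 'eef_rot': array([-3.14055342e+00, -7.47492476e-05,  2.88880802e+00]), 'wrist_force': array([-0.55813075, -0.36421568, -0.223967  ]), 'moment': array([-0.00485449,  0.02941835,  0.00227122]), 'finger_gap': 93.81936753904367}
```

View pics/top0.png

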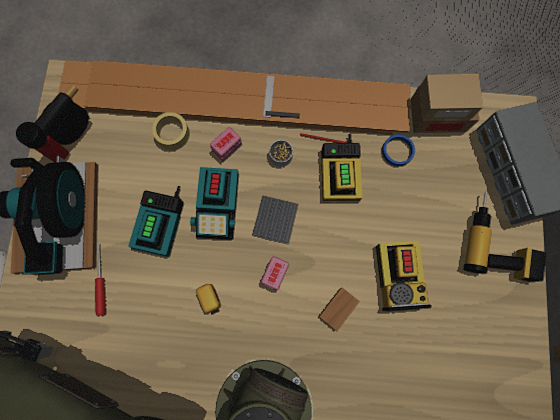

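View pics/side0.png

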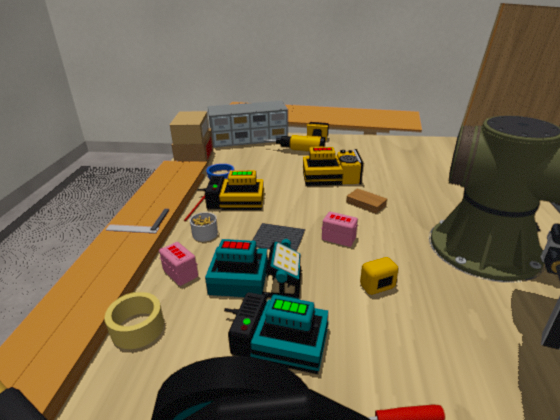

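Candidates in the top view: teal red-gauge pack in the light (216,187), teal green in the charger (154,228), yellow green in the charger (344,175), yellow red in the radio (404,262). Decoys are the pink blocks (226,144) and (275,273) and the yellow box (207,299). The mat is at (276,220) and the tin at (280,152). I'll check these in one close crop.

Run:
```python
import cv2,numpy as np
im=cv2.imread("pics/top0.png")
T=[]
for n,(u,v) in dict(tf=(216,187),tc=(154,228),mat=(276,220),yc=(344,175),yf=(404,262)).items():
    c=cv2.resize(im[v-24:v+24,u-21:u+21],None,fx=6,fy=6,interpolation=cv2.INTER_CUBIC)
    for k in range(0,42,10):
        cv2.putText(c,str(u-21+k),(k*6,8),0,.3,(255,255,255)); cv2.line(c,(k*6,0),(k*6,3),(255,255,255))
    for k in range(0,48,10): cv2.putText(c,str(v-24+k),(0,k*6+4),0,.3,(255,255,255))
    T.append(c)
T.append(np.zeros_like(T[0]))
cv2.imwrite("pics/crop0.png",np.vstack([np.hstack(T[:3]),np.hstack(T[3:])]))
```

```text
(no output)
```

View pics/crop0.png

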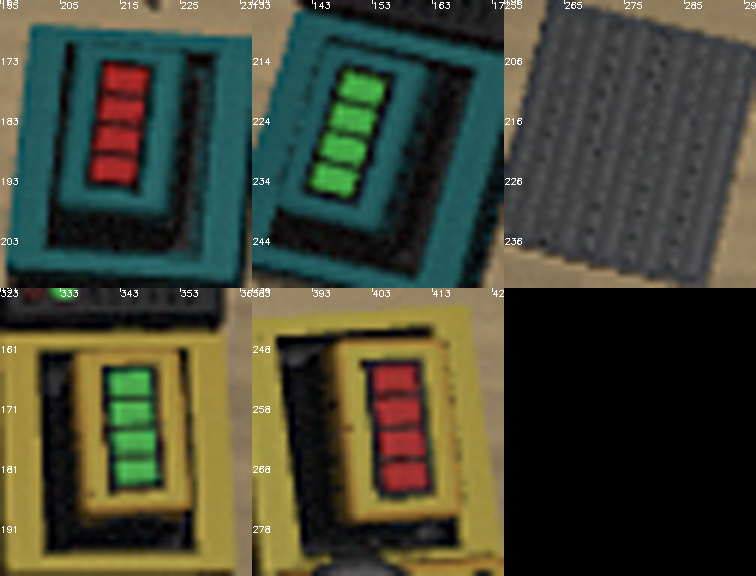

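All four are as described: teal red in the light, teal green in the teal charger, yellow green in the yellow charger, yellow red in the radio. Next I convert the picked cap and bay-rim corners to positions and check them against the given sizes.

```bash
cat > geo.py <<'E'
import numpy as np
from cell import cams
def cal(n):
    c=cams.get_calibration(n); f=210/np.tan(np.radians(c["vertical_fov"]/2)); return c,f
def ray(n,u,v,z):
    c,f=cal(n); d=c["R"].T@[(u-c["cx"])/f,(v-c["cy"])/f,1]; o=-c["R"].T@c["t"]
    return o+d*(z-o[2])/d[2]
def pix(n,X):
    c,f=cal(n); p=c["R"]@np.array(X,float)+c["t"]; return f*p[:2]/p[2]+[c["cx"],c["cy"]]
def tool(eef,rot,target,long_yaw):
    """shift along tool axes (m) to target, and turn (deg) so that tool x lies along long_yaw (mod 180)"""
    from scipy.spatial.transform import Rotation as Ro
    R=Ro.from_euler("xyz",rot).as_matrix(); s=R.T@(np.array(target)-eef)/1000
    a=np.degrees(np.arctan2(R[1,0],R[0,0])); d=(long_yaw-a+90)%180-90
    return s.round(4),round(-d,1)   # tool z down: turn sign reversed
E
python3 - <<'E'
from geo import *
off=dict(tf=(195,163),tc=(133,204),mat=(255,196),yc=(323,151),yf=(383,238))
floor=dict(tf=34,tc=30,yc=30,yf=40)
P=dict(cap=dict(tf=[(78,45),(184,52),(170,212),(60,205)],tc=[(80,50),(180,65),(133,232),(22,212)],yc=[(74,62),(178,62),(190,222),(84,226)],yf=[(80,55),(188,52),(208,228),(98,234)]),
 gauge=dict(tf=[(103,60),(152,66),(138,187),(90,181)],tc=[(93,66),(136,74),(104,200),(54,190)],yc=[(105,77),(152,79),(160,198),(113,203)],yf=[(114,74),(164,70),(180,204),(124,210)]),
 rim=dict(tf=[(68,42),(214,52),(200,250),(47,247)],tc=[(68,38),(223,70),(166,277),(18,235)],yc=[(38,62),(178,62),(195,264),(45,262)],yf=[(24,47),(178,40),(206,257),(51,265)]))
def rep(n,Q):
    l=((Q[0]-Q[3])+(Q[1]-Q[2]))/2; w=((Q[0]-Q[1])+(Q[3]-Q[2]))/2
    print(n,Q.mean(0).round(1),"L %.0f W %.0f yaw %.1f yawW %.1f"%(np.linalg.norm(l),np.linalg.norm(w),np.degrees(np.arctan2(l[1],l[0])),np.degrees(np.arctan2(-w[0],w[1]))))
for k in P:
  for n,q in P[k].items():
    z=floor[n]+(16 if k=="rim" else 60)
    Q=np.array([ray("top",off[n][0]+(a+.5)/6-.5,off[n][1]+(b+.5)/6-.5,z) for a,b in q])
    rep(k+" "+n,Q)
    if k=="gauge": print("   in side:",pix("side",Q.mean(0)).round(1))
rep("mat",np.array([ray("top",u,v,4) for u,v in [(266,195),(298,205),(289,243),(253,234)]]))
print("tin",ray("top",281,150,46), "base",pix("top",[0,0,0]),pix("side",[0,0,0]))
E
```

```text
cap tf [570.6 175.5  94. ] L 74 W 48 yaw 0.9 yawW 0.8
cap tc [441.6 333.5  90. ] L 75 W 47 yaw -9.4 yawW -4.8
cap yc [ 626.9 -169.4   90. ] L 76 W 47 yaw 6.5 yawW 5.8
cap yf [ 404.3 -338.1  100. ] L 76 W 47 yaw 7.1 yawW 7.0
gauge tf [572.7 176.7  94. ] L 56 W 22 yaw 0.3 yawW -2.6
   in side: [233.6 244.4]
gauge tc [444.4 337.   90. ] L 57 W 21 yaw -7.5 yawW -6.3
   in side: [287.1 305.6]
gauge yc [ 628.6 -169.8   90. ] L 58 W 21 yaw 6.3 yawW 6.5
   in side: [240.4 172.9]
gauge yf [ 405.5 -338.9  100. ] L 58 W 23 yaw 6.5 yawW 9.9
   in side: [320.7 149.1]
rim tf [573.6 177.4  50. ] L 97 W 69 yaw 1.6 yawW 2.1
rim tc [442.2 338.8  46. ] L 95 W 72 yaw -6.6 yawW -9.0
rim yc [ 630.7 -167.3   46. ] L 98 W 68 yaw 6.1 yawW 4.3
rim yf [ 404.6 -337.4   56. ] L 96 W 69 yaw 8.4 yawW 7.4
mat [506.1   5.3   4. ] L 115 W 100 yaw -11.0 yawW -11.3
tin [697.86777546   8.2161738   46.        ] base [262.59182287 410.78683561] [483.2734325  246.72434083]
```

Run:
```python
from geo import *
import cv2
G=dict(tf=(572.7,176.7,94),tc=(444.4,337,90),yc=(628.6,-169.8,90),yf=(405.5,-338.9,100))
uv={}
for cam in ("top","side"):
    h=cv2.cvtColor(cv2.imread(f"pics/{cam}0.png"),cv2.COLOR_BGR2HSV)
    for n,X in G.items():
        u,v=pix(cam,X); H,S,V=cv2.split(h)
        m=((H>50)&(H<70)) if n[1]=="c" else ((H<4)|(H>174))
        m=m&(S>120)&(V>90); yy,xx=np.nonzero(m); k=(abs(xx-u)<22)&(abs(yy-v)<18)
        uv[cam,n]=(np.array([xx[k].min()+xx[k].max(),yy[k].min()+yy[k].max()])/2*.5+.5*np.array([xx[k].mean(),yy[k].mean()]))
for n,X in G.items():
    A=[];b=[]
    for cam in ("top","side"):
        c,f=cal(cam); 
        for i,cc in enumerate(("cx","cy")):
            k=(uv[cam,n][i]-c[cc])/f; A.append(c["R"][i]-k*c["R"][2]); b.append(k*c["t"][2]-c["t"][i])
    print(n,uv["top",n].round(1),uv["side",n].round(1),"tri",np.linalg.lstsq(np.array(A),np.array(b),rcond=None)[0].round(1),"top",ray("top",*uv["top",n],X[2]).round(1),"side",ray("side",*uv["side",n],X[2]).round(1))
from cell import read_state
s=read_state()
print(tool(s["eef_pos"],s["eef_rot"],(443,336,150),-7.5),tool(s["eef_pos"],s["eef_rot"],(443,336,68),-7.5))
```

```text
tf [214.5 183. ] [235.2 244.6] tri [570.9 177.1  94.6] top [572.8 177.4  94. ] side [569.4 176.9  94. ]
tc [148.5 225.9] [289.9 306. ] tri [441.4 337.3  90.3] top [443.5 337.5  90. ] side [439.4 337.4  90. ]
yc [344.5 173.9] [241.8 172.9] tri [ 626.1 -169.5   90.5] top [ 628.2 -169.4   90. ] side [ 624.3 -169.6   90. ]
yf [407.1 260.9] [322.2 148.6] tri [ 403.  -338.8  102.2] top [ 405.3 -339.6  100. ] side [ 401.  -343.4  100. ]
(array([-0.3449, -0.1136,  0.063 ]), np.float64(-7.0)) (array([-0.3449, -0.1135,  0.145 ]), np.float64(-7.0))
```

```bash
cat > to.py <<'E'
import sys
from geo import *
from cell import read_state
B=dict(tf=(571,177,1,34),tc=(441.5,337,-7.5,30),yc=(626.5,-169.5,6,30),yf=(403.5,-339,7,40),mat=(506,5,-11,4))
s=read_state(); x,y,a,fl=B[sys.argv[1]]
for z in (fl+38,): print("clock",round(s["clock"],2),s["eef_pos"].round(1),"gap %.1f"%s["finger_gap"],"F",s["wrist_force"].round(1),"-> shift,turn",*tool(s["eef_pos"],s["eef_rot"],(x,y,z),a))
E
python3 -m handwheel '[[-0.345,-0.114,0,-7],[-0.345,-0.114,0,-7],[-0.345,-0.114,0,-7],[-0.345,-0.114,0,-7],[-0.345,-0.114,0,-7]]' 0 40; python3 to.py tc
```

```text
clock: 0.72
eef_pos: [401.7, 361.8, 213.0]
eef_rot: [-3.14, -0.0, 3.011]
wrist_force: [0.2, 1.2, -0.0]
finger_gap: 94.0
clock 0.72 [401.7 361.8 213. ] gap 94.0 F [ 0.2  1.2 -0. ] -> shift,turn [-0.0428 -0.0192  0.145 ] 0.0
```

```bash
python3 -m handwheel '[[-0.043,-0.019,0.03,0],[-0.043,-0.019,0.06,0],[-0.043,-0.019,0.1,0],[-0.043,-0.019,0.1,0]]' >/dev/null; python3 to.py tc
python3 - <<'E'
from cell import cams
import cv2
a=cams.camera("side")[200:400,180:400]; b=cams.camera("top")[160:300,90:244]
a=cv2.resize(a,(440,400)); b=cv2.resize(b,(440,400))
cv2.imwrite("pics/g1.png",cv2.cvtColor(cv2.hconcat([a,b])[:,:800],cv2.COLOR_RGB2BGR))
E
```

```text
clock 1.23 [440.6 336.3 110.6] gap 94.2 F [ 0.8  0.5 -0.1] -> shift,turn [-0.001   0.001   0.0426] 0.0
```

View pics/g1.png

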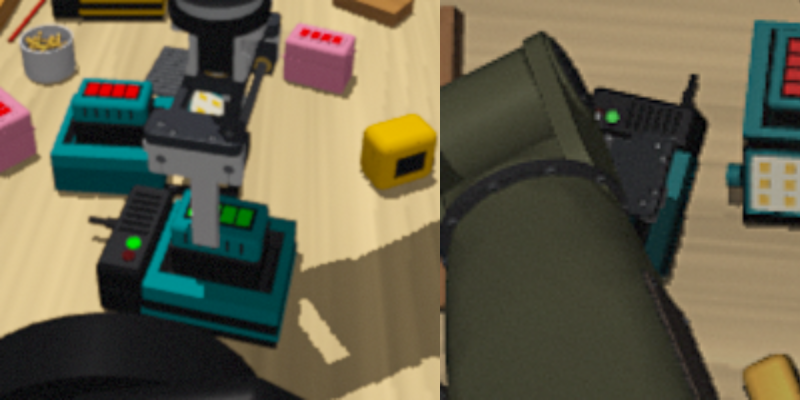

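The jaws straddle the teal charged pack: the near finger is at (205,230) in the left half and the green gauge is behind it. Descend and close.

```bash
python3 -m handwheel '[[-0.001,0.001,0.025,0],[-0.001,0.001,0.043,0],[-0.001,0.001,0.043,0]]' >/dev/null; python3 to.py tc;  python3 -m handwheel '[[0,0,0,0],[0,0,0,0],[0,0,0,0],[0,0,0,0],[0,0,0,0]]' 1 40
```

```text
clock 1.7 [442.9 338.3  70.8] gap 94.4 F [ 0.1  0.3 -0. ] -> shift,turn [ 0.0012 -0.0014  0.0028] 0.0
clock: 2.33
eef_pos: [442.9, 338.2, 70.9]
eef_rot: [-3.14, -0.001, 3.011]
wrist_force: [-0.2, -1.0, 1.1]
finger_gap: 49.8
```

```bash
python3 -m handwheel '[[0,0,-0.03,0],[0,0,-0.08,0],[0,0,-0.12,0],[0,0,-0.12,0]]'; python3 to.py mat
```

```text
clock: 2.82
eef_pos: [443.7, 338.9, 193.1]
eef_rot: [3.14, 0.003, 3.011]
wrist_force: [-0.2, -0.5, -5.1]
finger_gap: 49.7
clock 2.83 [443.7 338.9 193.1] gap 49.7 F [-0.2 -0.5 -5.1] -> shift,turn [-0.1047 -0.3232  0.1509] 3.5
```

```bash
python3 -m handwheel '[[-0.105,-0.323,0,3.5],[-0.105,-0.323,0,3.5],[-0.105,-0.323,0,3.5],[-0.105,-0.323,0,3.5],[-0.105,-0.323,0,3.5]]'>/dev/null;python3 to.py mat
```

```text
clock 3.45 [500.2  29.3 190.6] gap 49.8 F [ 0.5  0.4 -4.4] -> shift,turn [-0.0104 -0.0229  0.1485] 0.0
```

```bash
python3 -m handwheel '[[-0.01,-0.023,0.03,0],[-0.01,-0.023,0.08,0],[-0.01,-0.023,0.12,0],[-0.01,-0.023,0.132,0],[-0.01,-0.023,0.132,0]]'>/dev/null;python3 to.py mat
```

```text
clock 4.08 [505.2   5.1  58. ] gap 50.0 F [ 0.6  0.8 -3.5] -> shift,turn [-0.0008  0.      0.016 ] 0.1
```

```bash
python3 -m handwheel '[[0,0,0.005,0],[0,0,0.009,0],[0,0,0.011,0],[0,0,0.012,0],[0,0,0.012,0]]'
```

```text
clock: 4.7
eef_pos: [505.2, 5.1, 46.0]
eef_rot: [3.141, -0.002, 2.951]
wrist_force: [-0.1, 1.0, -4.6]
finger_gap: 50.0
```

```bash
python3 -m handwheel '[[0,0,0.001,0],[0,0,0.001,0]]'
```

```text
clock: 4.95
eef_pos: [505.2, 5.1, 45.0]
eef_rot: [3.141, -0.002, 2.95]
wrist_force: [0.6, 0.2, -3.2]
finger_gap: 49.6
```

```bash
python3 -m handwheel '[[0,0,0.001,0],[0,0,0.001,0]]'; python3 -m handwheel '[[0,0,0,0],[0,0,0,0],[0,0,0,0],[0,0,0,0]]' 0
```

```text
clock: 5.2
eef_pos: [505.3, 5.2, 44.9]
eef_rot: [3.141, -0.002, 2.951]
wrist_force: [-6.8, 0.3, 10.1]
finger_gap: 49.7
clock: 5.7
eef_pos: [505.4, 5.1, 44.8]
eef_rot: [3.141, -0.002, 2.951]
wrist_force: [0.4, 0.3, 0.8]
finger_gap: 86.5
```

```bash
python3 -m handwheel '[[0,0,-0.03,0],[0,0,-0.08,0],[0,0,-0.12,0],[0,0,-0.12,0]]' >/dev/null; python3 to.py tf
```

```text
clock 6.2 [506.7   4.9 167.6] gap 94.2 F [-0.5  0.2 -0.4] -> shift,turn [-0.0301  0.181   0.096 ] -11.9
```

```bash
python3 -m handwheel '[[-0.03,0.181,0,-12],[-0.03,0.181,0,-12],[-0.03,0.181,0,-12],[-0.03,0.181,0,-12]]' >/dev/null; python3 to.py tf
```

```text
clock 6.7 [570.4 180.  165.9] gap 94.1 F [-0.  -0.4  0.1] -> shift,turn [-0.0004 -0.0031  0.0939] 0.3
```

```bash
python3 -m handwheel '[[0,-0.003,0.03,0],[0,-0.003,0.07,0],[0,-0.003,0.094,0],[0,-0.003,0.094,0]]' >/dev/null; python3 to.py tf;  python3 -m handwheel '[[0,0,0,0],[0,0,0,0],[0,0,0,0],[0,0,0,0],[0,0,0,0]]' 1 40;python3 -m handwheel '[[0,0,-0.03,0],[0,0,-0.08,0],[0,0,-0.12,0],[0,0,-0.12,0]]'; python3 to.py tc
```

```text
clock 7.2 [569.2 175.9  69.6] gap 93.7 F [-0.2 -0.3  0.2] -> shift,turn [-0.0018  0.001  -0.0024] 0.2
clock: 7.82
eef_pos: [569.4, 176.2, 69.9]
eef_rot: [-3.141, -0.002, -3.12]
wrist_force: [0.1, 1.7, 2.0]
finger_gap: 50.3
clock: 8.32
eef_pos: [570.5, 176.4, 192.3]
eef_rot: [3.141, 0.002, -3.12]
wrist_force: [0.0, -0.1, -4.9]
finger_gap: 49.6
clock 8.32 [570.5 176.4 192.3] gap 49.6 F [ 0.  -0.1 -4.9] -> shift,turn [0.1258 0.1632 0.1241] 8.7
```

```bash
python3 -m handwheel '[[0.126,0.163,0,8.7],[0.126,0.163,0,8.7],[0.126,0.163,0,8.7],[0.126,0.163,0,8.7],[0.126,0.163,0,8.7]]' >/dev/null; python3 to.py tc
python3 - <<'E'
from cell import cams
import cv2
a=cv2.resize(cams.camera("side")[150:400,150:400],(600,600))
cv2.imwrite("pics/g2.png",cv2.cvtColor(a,cv2.COLOR_RGB2BGR))
E
```

```text
clock 8.95 [440.2 336.9 190.5] gap 49.6 F [ 0.7  0.1 -2.8] -> shift,turn [-0.0013  0.0003  0.1225] 0.1
```

View pics/g2.png

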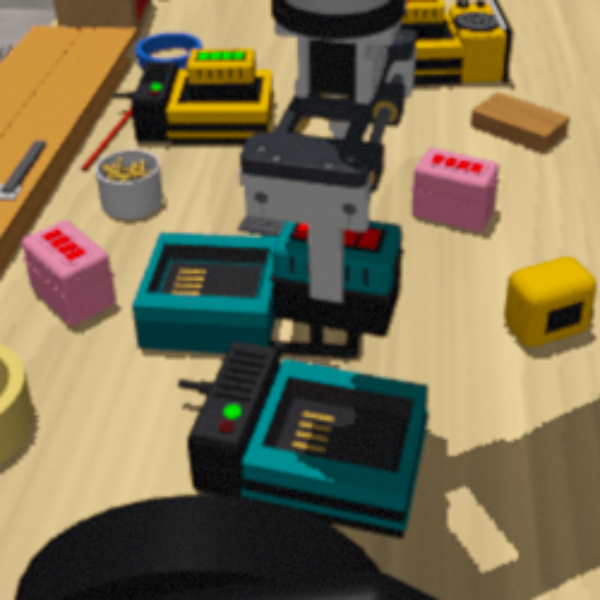

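The red teal pack is held level in the jaws (345,265). The charger bay (340,426) and light bay (215,277) are empty, with their rims clear. Quick check of the bay centres from this view.

```bash
python3 - <<'E'
from geo import *
for n,z,q in (("tc",46,[(285,378),(413,398),(400,477),(262,452)]),("tf",50,[(170,245),(272,248),(270,312),(155,305)])):
    Q=np.array([ray("side",150+a/2.4,150+b/2.4,z) for a,b in q]); print(n,Q.mean(0).round(1),[round(float(np.linalg.norm(Q[i]-Q[i-1]))) for i in range(4)])
E
python3 -m handwheel '[[0,0,0.03,0],[0,0,0.06,0],[0,0,0.07,0],[0,0,0.07,0]]'; python3 to.py tc
```

```text
tc [436.2 343.4  46. ] [74, 100, 75, 99]
tf [558.9 189.   50. ] [84, 95, 88, 99]
clock: 9.5
eef_pos: [441.5, 335.5, 120.5]
eef_rot: [-3.141, 0.0, 3.011]
wrist_force: [0.2, 0.0, -3.6]
finger_gap: 49.6
clock 9.5 [441.5 335.5 120.5] gap 49.6 F [ 0.2  0.  -3.6] -> shift,turn [0.0002 0.0016 0.0525] 0.0
```

```bash
python3 -m handwheel '[[0.001,0.003,0.02,0],[0.001,0.003,0.035,0],[0.001,0.003,0.045,0],[0.001,0.003,0.049,0],[0.001,0.003,0.049,0]]'; python3 -m handwheel '[[0,0,0.001,0],[0,0,0.002,0],[0,0,0.003,0],[0,0,0.004,0],[0,0,0.0045,0]]'
```

```text
clock: 10.12
eef_pos: [441.0, 338.5, 71.7]
eef_rot: [-3.141, 0.0, 3.011]
wrist_force: [0.8, -0.7, -2.9]
finger_gap: 49.8
clock: 10.75
eef_pos: [441.0, 338.5, 67.1]
eef_rot: [-3.141, 0.0, 3.011]
wrist_force: [0.9, 0.4, -4.1]
finger_gap: 49.7
```

```bash
python3 -m handwheel '[[0,0,0.0005,0],[0,0,0.001,0],[0,0,0.0015,0]]'; python3 -m handwheel '[[0,0,0.0004,0],[0,0,0.0008,0]]'
```

```text
clock: 11.12
eef_pos: [441.1, 338.5, 65.9]
eef_rot: [-3.141, 0.001, 3.011]
wrist_force: [-1.9, -2.5, 3.4]
finger_gap: 49.9
clock: 11.38
eef_pos: [441.2, 338.5, 65.9]
eef_rot: [-3.141, 0.001, 3.011]
wrist_force: [-6.6, -5.5, 12.6]
finger_gap: 49.9
```

Seated at 65.9, which matches the expected floor height. Release, lift, and go back to the mat.

```bash
python3 -m handwheel '[[0,0,0,0],[0,0,0,0],[0,0,0,0],[0,0,0,0]]' 0; python3 -m handwheel '[[0,0,-0.03,0],[0,0,-0.08,0],[0,0,-0.12,0],[0,0,-0.12,0]]' >/dev/null; python3 to.py mat
```

```text
clock: 11.88
eef_pos: [441.2, 338.5, 65.8]
eef_rot: [-3.141, 0.001, 3.011]
wrist_force: [1.0, -0.6, 0.3]
finger_gap: 86.3
clock 12.38 [442.  339.3 188.8] gap 94.5 F [-0.2 -0.2  0.9] -> shift,turn [-0.1063 -0.3235  0.1464] 3.5
```

```bash
python3 -m handwheel '[[-0.106,-0.323,0,3.5],[-0.106,-0.323,0,3.5],[-0.106,-0.323,0,3.5],[-0.106,-0.323,0,3.5],[-0.106,-0.323,0,3.5]]'>/dev/null;python3 to.py mat
python3 - <<'E'
from cell import cams
import cv2
a=cv2.resize(cams.camera("side")[150:400,150:400],(600,600))
cv2.imwrite("pics/g3.png",cv2.cvtColor(a,cv2.COLOR_RGB2BGR))
E
```

```text
clock 13.0 [499.6  29.8 187.1] gap 94.2 F [1.  0.5 0.6] -> shift,turn [-0.0105 -0.0235  0.1451] 0.0
```

View pics/g3.png

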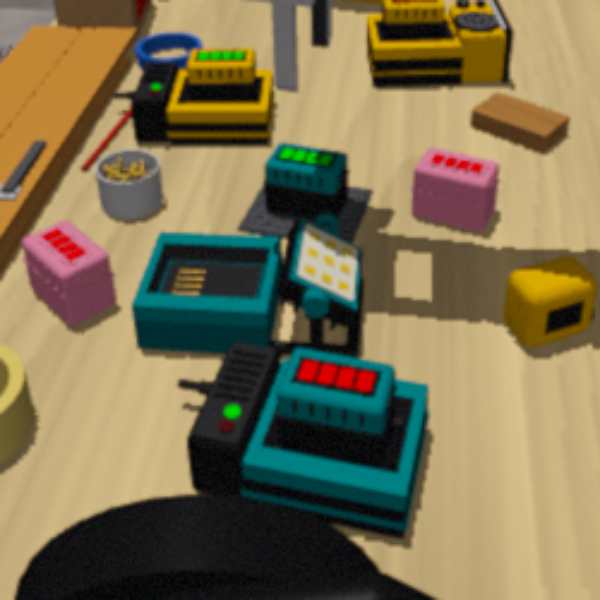

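The red teal pack sits level in the charger (336,390), the green one is on the mat (306,180), and the light bay (215,270) is empty. Fetch the green pack.

```bash
python3 -m handwheel '[[-0.01,-0.024,0.03,0],[-0.01,-0.024,0.08,0],[-0.01,-0.024,0.12,0],[-0.01,-0.024,0.142,0],[-0.01,-0.024,0.142,0]]'>/dev/null;python3 to.py mat;  python3 -m handwheel '[[0,0,0,0],[0,0,0,0],[0,0,0,0],[0,0,0,0],[0,0,0,0]]' 1 40;python3 -m handwheel '[[0,0,-0.03,0],[0,0,-0.08,0],[0,0,-0.14,0],[0,0,-0.14,0]]'; python3 to.py tf
```

```text
clock 13.68 [504.8  -1.3  43. ] gap 94.0 F [0.4 0.5 0.2] -> shift,turn [0.0001 0.0064 0.001 ] -0.2
clock: 14.3
eef_pos: [505.2, -1.1, 43.5]
eef_rot: [3.14, 0.001, 2.946]
wrist_force: [-0.5, 5.0, 4.9]
finger_gap: 49.8
clock: 14.8
eef_pos: [506.5, -1.5, 187.2]
eef_rot: [3.14, 0.007, 2.946]
wrist_force: [0.6, 0.3, -4.0]
finger_gap: 50.1
clock 14.8 [506.5  -1.5 187.2] gap 50.1 F [ 0.6  0.3 -4. ] -> shift,turn [-0.0277  0.1874  0.1158] -12.2
```

```bash
python3 -m handwheel '[[-0.028,0.187,0,-12.2],[-0.028,0.187,0,-12.2],[-0.028,0.187,0,-12.2],[-0.028,0.187,0,-12.2],[-0.028,0.187,0,-12.2]]' >/dev/null; python3 to.py tf; python3 -m handwheel '[[0,0,0.03,0],[0,0,0.06,0],[0,0,0.07,0],[0,0,0.07,0]]' >/dev/null; python3 to.py tf
```

```text
clock 15.43 [569.6 176.1 185.9] gap 49.8 F [-0.1 -0.8 -4.8] -> shift,turn [-0.0009  0.001   0.1139] 0.0
clock 15.93 [569.8 175.2 115.8] gap 49.7 F [-0.2 -0.2 -3.6] -> shift,turn [-0.001   0.0018  0.0438] -0.0
```

```bash
python3 -m handwheel '[[-0.001,0.002,0.015,0],[-0.001,0.002,0.03,0],[-0.001,0.002,0.036,0],[-0.001,0.002,0.038,0],[-0.001,0.002,0.038,0]]'; python3 -m handwheel '[[0,0,0.001,0],[0,0,0.002,0],[0,0,0.003,0],[0,0,0.0035,0]]'
```

```text
clock: 16.55
eef_pos: [571.1, 177.3, 78.0]
eef_rot: [-3.141, 0.004, -3.125]
wrist_force: [-0.1, -0.5, -4.3]
finger_gap: 49.8
clock: 17.05
eef_pos: [571.1, 177.2, 74.5]
eef_rot: [-3.141, 0.004, -3.125]
wrist_force: [0.5, -0.6, -3.4]
finger_gap: 49.8
```

```bash
python3 -m handwheel '[[0,0,0.0005,0],[0,0,0.001,0],[0,0,0.0015,0]]'
```

```text
clock: 17.42
eef_pos: [571.3, 177.2, 73.5]
eef_rot: [-3.141, 0.005, -3.125]
wrist_force: [-4.2, -1.8, 6.4]
finger_gap: 49.5
```

```bash
python3 -m handwheel '[[0,0,0,0],[0,0,0,0],[0,0,0,0],[0,0,0,0]]' 0; python3 -m handwheel '[[0,0,-0.03,0],[0,0,-0.08,0],[0,0,-0.12,0],[0,0,-0.12,0]]' >/dev/null; python3 to.py yc
```

```text
clock: 17.92
eef_pos: [571.3, 177.3, 73.5]
eef_rot: [-3.141, 0.005, -3.125]
wrist_force: [-0.4, -0.1, -0.2]
finger_gap: 86.1
clock 18.43 [571.8 177.6 196.8] gap 94.2 F [-0.2 -0.5 -0.3] -> shift,turn [-0.0475 -0.3481  0.1291] -5.0
```

```bash
python3 -m handwheel '[[-0.048,-0.348,0,-5],[-0.048,-0.348,0,-5],[-0.048,-0.348,0,-5],[-0.048,-0.348,0,-5],[-0.048,-0.348,0,-5]]'>/dev/null;python3 -m handwheel '[[0,0,0,0],[0,0,0,0]]' >/dev/null; python3 to.py yc
python3 - <<'E'
from cell import cams
import cv2
a=cv2.resize(cams.camera("side")[130:380,150:400],(600,600))
cv2.imwrite("pics/g4.png",cv2.cvtColor(a,cv2.COLOR_RGB2BGR))
E
```

```text
clock 19.3 [ 618.9 -132.8  194.1] gap 93.7 F [ 0.4  1.  -0. ] -> shift,turn [-0.0029 -0.0374  0.126 ] -0.1
```

View pics/g4.png

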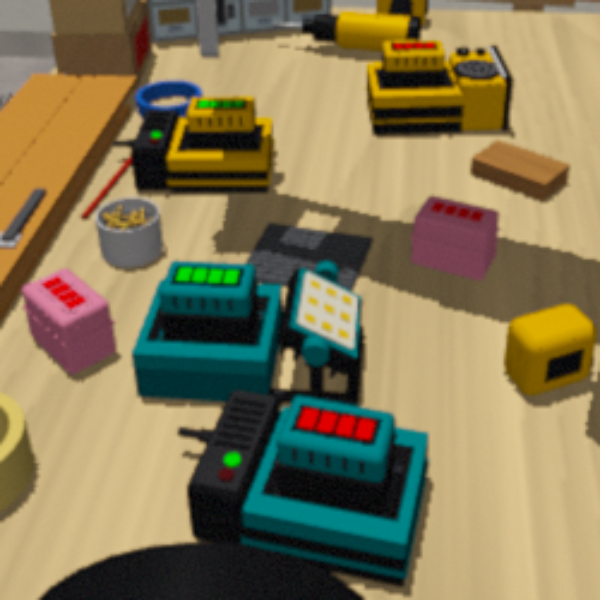

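Teal is done: green sits level in the light (207,277), red in the charger (336,425), tin unmoved. On to the yellow charged pack.

```bash
python3 -m handwheel '[[-0.003,-0.037,0.03,0],[-0.003,-0.037,0.05,0],[-0.003,-0.037,0.07,0],[-0.003,-0.037,0.07,0]]' >/dev/null; python3 to.py yc
```

```text
clock 19.85 [ 625.9 -166.8  123.2] gap 94.3 F [ 0.3 -0.3  0.6] -> shift,turn [ 0.     -0.0028  0.0552] 0.1
```

```bash
python3 -m handwheel '[[0,-0.003,0.03,0],[0,-0.003,0.055,0],[0,-0.003,0.055,0],[0,-0.003,0.055,0]]' >/dev/null; python3 to.py yc; python3 -m handwheel '[[0,0,0,0],[0,0,0,0],[0,0,0,0],[0,0,0,0],[0,0,0,0]]' 1 40;python3 -m handwheel '[[0,0,-0.03,0],[0,0,-0.08,0],[0,0,-0.12,0],[0,0,-0.12,0]]'; python3 to.py mat
```

```text
clock 20.35 [ 627.3 -169.4   70. ] gap 93.8 F [-0.6 -0.3  0.1] -> shift,turn [ 0.0008 -0.      0.002 ] 0.1
clock: 20.98
eef_pos: [627.3, -169.3, 70.0]
eef_rot: [3.14, 0.007, -3.034]
wrist_force: [-0.3, 0.8, 0.8]
finger_gap: 49.8
clock: 21.48
eef_pos: [627.4, -169.9, 192.8]
eef_rot: [-3.141, 0.011, -3.034]
wrist_force: [0.6, 0.3, -3.9]
finger_gap: 49.9
clock 21.48 [ 627.4 -169.9  192.8] gap 49.9 F [ 0.6  0.3 -3.9] -> shift,turn [0.1037 0.187  0.1495] 17.2
```

```bash
python3 -m handwheel '[[0.104,0.187,0,17],[0.104,0.187,0,17],[0.104,0.187,0,17],[0.104,0.187,0,17],[0.104,0.187,0,17]]'>/dev/null; python3 to.py mat;python3 -m handwheel '[[0,0,0.05,0],[0,0,0.1,0],[0,0,0.125,0],[0,0,0.135,0],[0,0,0.135,0]]'>/dev/null;python3 to.py mat
```

```text
clock 22.1 [502.7   6.1 190. ] gap 49.6 F [-0.  -0.7 -3.9] -> shift,turn [-0.0021 -0.0009  0.1481] 0.3
clock 22.73 [504.    5.8  54.6] gap 49.6 F [-0.5  0.4 -3.3] -> shift,turn [-0.0021 -0.0005  0.0126] 0.2
```

```bash
python3 -m handwheel '[[0,0,0.004,0],[0,0,0.007,0],[0,0,0.009,0],[0,0,0.01,0],[0,0,0.01,0]]'; python3 -m handwheel '[[0,0,0.0005,0],[0,0,0.001,0],[0,0,0.001,0]]'
```

```text
clock: 23.35
eef_pos: [504.0, 5.8, 44.6]
eef_rot: [3.139, 0.008, 2.954]
wrist_force: [0.2, 0.9, -2.9]
finger_gap: 49.9
clock: 23.72
eef_pos: [504.2, 5.8, 43.9]
eef_rot: [3.139, 0.008, 2.954]
wrist_force: [-1.7, 1.1, 3.5]
finger_gap: 49.6
```

```bash
python3 -m handwheel '[[0,0,0,0],[0,0,0,0],[0,0,0,0],[0,0,0,0]]' 0; python3 -m handwheel '[[0,0,-0.03,0],[0,0,-0.08,0],[0,0,-0.13,0],[0,0,-0.13,0]]' >/dev/null; python3 to.py yf
```

```text
clock: 24.22
eef_pos: [504.2, 5.9, 43.9]
eef_rot: [3.139, 0.008, 2.954]
wrist_force: [0.3, -0.2, -0.2]
finger_gap: 86.0
clock 24.73 [504.5   5.7 177.4] gap 93.6 F [-0.3  0.3  0.1] -> shift,turn [ 0.0364 -0.3578  0.0977] -17.8
```

```bash
python3 -m handwheel '[[0.036,-0.358,0,-17.8],[0.036,-0.358,0,-17.8],[0.036,-0.358,0,-17.8],[0.036,-0.358,0,-17.8],[0.036,-0.358,0,-17.8]]'>/dev/null; python3 -m handwheel '[[0,0,0,0],[0,0,0,0]]' >/dev/null; python3 to.py yf
```

```text
clock 25.6 [ 416.5 -287.5  173.3] gap 94.1 F [1.  0.2 0.3] -> shift,turn [ 0.0204 -0.0496  0.095 ] 0.0
```

```bash
python3 -m handwheel '[[0.02,-0.05,0,0],[0.02,-0.05,0.02,0],[0.02,-0.05,0.04,0],[0.02,-0.05,0.04,0]]' >/dev/null; python3 to.py yf
python3 - <<'E'
from cell import cams
import cv2
a=cv2.resize(cams.camera("side")[80:230,180:405],(800,533))
cv2.imwrite("pics/g5.png",cv2.cvtColor(a,cv2.COLOR_RGB2BGR))
E
```

```text
clock 26.1 [ 403.4 -337.8  131.8] gap 94.1 F [-0.4 -0.5  0.5] -> shift,turn [ 0.0007 -0.0013  0.0538] 0.1
```

View pics/g5.png

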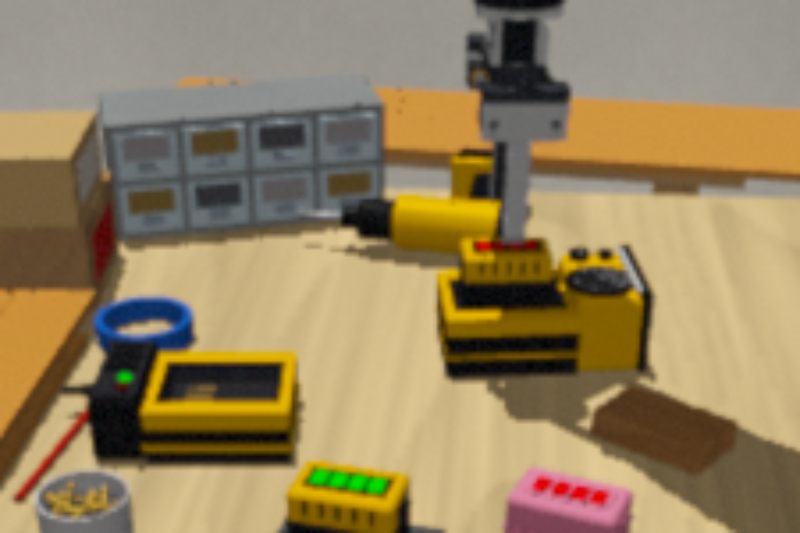

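The jaws are above the red yellow pack (505,245), the green one is on the mat (345,480), and the charger bay (222,381) is empty. Descend and grip.

```bash
python3 -c "
from geo import *
print(ray('side',242.4,187.2,46))"; python3 -m handwheel '[[0.001,-0.001,0.03,0],[0.001,-0.001,0.052,0],[0.001,-0.001,0.052,0],[0.001,-0.001,0.052,0]]' >/dev/null; python3 to.py yf; python3 -m handwheel '[[0,0,0,0],[0,0,0,0],[0,0,0,0],[0,0,0,0],[0,0,0,0]]' 1 40;python3 -m handwheel '[[0,0,-0.03,0],[0,0,-0.08,0],[0,0,-0.12,0],[0,0,-0.12,0]]'; python3 to.py yc
```

```text
[ 624.70933692 -165.9889689    46.        ]
clock 26.65 [ 404.2 -339.5   82.3] gap 93.7 F [ 0.2 -0.7 -0.6] -> shift,turn [0.0007 0.0005 0.0043] 0.1
clock: 27.28
eef_pos: [404.1, -339.3, 82.3]
eef_rot: [3.141, 0.014, -3.017]
wrist_force: [-0.3, 0.5, 0.2]
finger_gap: 49.7
clock: 27.78
eef_pos: [403.1, -340.2, 204.5]
eef_rot: [-3.139, 0.016, -3.017]
wrist_force: [0.2, -0.5, -4.5]
finger_gap: 49.7
clock 27.77 [ 403.1 -340.2  204.5] gap 49.7 F [ 0.2 -0.5 -4.5] -> shift,turn [-0.2406  0.142   0.14  ] 1.1
```

```bash
python3 -m handwheel '[[-0.24,0.143,0,1],[-0.24,0.143,0,1],[-0.24,0.143,0,1],[-0.24,0.143,0,1],[-0.24,0.143,0,1]]'>/dev/null; python3 -m handwheel '[[0,0,0,0],[0,0,0,0]]' >/dev/null; python3 to.py yc
```

```text
clock 28.65 [ 623.8 -166.1  202.7] gap 49.9 F [-0.1  0.2 -3.7] -> shift,turn [-0.001  -0.0037  0.1347] 0.3
```

```bash
python3 -m handwheel '[[0,-0.002,0.04,0],[0,-0.002,0.08,0],[0,-0.002,0.09,0],[0,-0.002,0.09,0]]' ; python3 to.py yc
```

```text
clock: 29.15
eef_pos: [624.7, -168.5, 113.3]
eef_rot: [3.141, 0.01, -3.033]
wrist_force: [-0.4, 0.4, -3.0]
finger_gap: 49.8
clock 29.15 [ 624.7 -168.5  113.3] gap 49.8 F [-0.4  0.4 -3. ] -> shift,turn [-0.0012 -0.0012  0.0453] 0.2
```

```bash
python3 -m handwheel '[[-0.001,0.001,0.015,0],[-0.001,0.001,0.028,0],[-0.001,0.001,0.034,0],[-0.001,0.001,0.036,0],[-0.001,0.001,0.036,0]]'; python3 -m handwheel '[[0,0,0.001,0],[0,0,0.002,0],[0,0,0.003,0],[0,0,0.0035,0]]'
```

```text
clock: 29.78
eef_pos: [626.1, -167.4, 77.4]
eef_rot: [3.141, 0.01, -3.033]
wrist_force: [-0.8, -0.6, -3.6]
finger_gap: 49.7
clock: 30.28
eef_pos: [626.1, -167.4, 73.9]
eef_rot: [3.141, 0.01, -3.033]
wrist_force: [-0.0, 0.2, -3.3]
finger_gap: 49.8
```

```bash
python3 -m handwheel '[[0,0,0.0005,0],[0,0,0.001,0],[0,0,0.0015,0],[0,0,0.0018,0]]'
```

```text
clock: 30.78
eef_pos: [626.1, -167.4, 72.4]
eef_rot: [3.141, 0.01, -3.033]
wrist_force: [-3.2, 0.0, 2.0]
finger_gap: 49.7
```

Contact is at the expected height. Release, lift, go to the mat.

```bash
python3 -m handwheel '[[0,0,0.0003,0],[0,0,0.0005,0]]'; python3 -m handwheel '[[0,0,0,0],[0,0,0,0],[0,0,0,0],[0,0,0,0]]' 0; python3 -m handwheel '[[0,0,-0.03,0],[0,0,-0.08,0],[0,0,-0.12,0],[0,0,-0.12,0]]' >/dev/null; python3 to.py mat
```

```text
clock: 31.02
eef_pos: [626.2, -167.5, 72.4]
eef_rot: [3.142, 0.011, -3.033]
wrist_force: [-4.7, 1.2, 6.3]
finger_gap: 49.5
clock: 31.52
eef_pos: [626.2, -167.5, 72.4]
eef_rot: [3.142, 0.011, -3.033]
wrist_force: [-0.1, 0.1, 0.1]
finger_gap: 86.3
clock 32.02 [ 626.  -168.   195.9] gap 94.1 F [-0.1  0.2 -0.6] -> shift,turn [0.103  0.1853 0.1519] 17.2
```

```bash
python3 -m handwheel '[[0.104,0.186,0,17],[0.104,0.186,0,17],[0.104,0.186,0,17],[0.104,0.186,0,17],[0.104,0.186,0,17]]'>/dev/null; python3 to.py mat;python3 -m handwheel '[[-0.001,0,0.05,0],[-0.001,0,0.1,0],[-0.001,0,0.14,0],[-0.001,0,0.148,0],[-0.001,0,0.148,0]]'>/dev/null;python3 to.py mat; python3 -m handwheel '[[0,0,0,0],[0,0,0,0],[0,0,0,0],[0,0,0,0],[0,0,0,0]]' 1 40;python3 -m handwheel '[[0,0,-0.03,0],[0,0,-0.08,0],[0,0,-0.14,0],[0,0,-0.14,0]]'; python3 to.py yf
```

```text
clock 32.65 [501.8   6.7 193.4] gap 93.9 F [ 1.3 -0.7  0.9] -> shift,turn [-0.0021 -0.0013  0.1515] 0.3
clock 33.27 [505.6   5.9  45.8] gap 94.4 F [ 0.6 -0.5  0.8] -> shift,turn [-0.0005 -0.0008  0.0038] 0.3
clock: 33.9
eef_pos: [505.6, 6.0, 46.0]
eef_rot: [3.139, 0.016, 2.955]
wrist_force: [-0.8, 0.6, 0.6]
finger_gap: 49.9
clock: 34.4
eef_pos: [504.9, 6.0, 189.8]
eef_rot: [3.138, 0.023, 2.955]
wrist_force: [-0.2, 0.5, -4.7]
finger_gap: 49.9
clock 34.4 [504.9   6.  189.8] gap 49.9 F [-0.2  0.5 -4.7] -> shift,turn [ 0.0382 -0.3582  0.1098] -17.7
```

```bash
python3 -m handwheel '[[0.038,-0.358,0,-17.8],[0.038,-0.358,0,-17.8],[0.038,-0.358,0,-17.8],[0.038,-0.358,0,-17.8],[0.038,-0.358,0,-17.8]]'>/dev/null; python3 -m handwheel '[[0,0,0,0],[0,0,0,0]]' >/dev/null; python3 to.py yf
```

```text
clock 35.27 [ 415.3 -286.4  184.4] gap 49.7 F [-0.3  0.7 -3.6] -> shift,turn [ 0.0202 -0.0508  0.1061] 0.1
```

```bash
python3 -m handwheel '[[0.02,-0.051,0,0],[0.02,-0.051,0.01,0],[0.02,-0.051,0.01,0],[0.02,-0.051,0.01,0]]'; python3 to.py yf
python3 - <<'E'
from cell import cams
import cv2
a=cv2.resize(cams.camera("side")[80:230,200:400],(800,600))
cv2.imwrite("pics/g6.png",cv2.cvtColor(a,cv2.COLOR_RGB2BGR))
E
```

```text
clock: 35.78
eef_pos: [402.5, -338.2, 174.2]
eef_rot: [3.142, 0.019, -3.016]
wrist_force: [-0.6, -0.1, -2.6]
finger_gap: 49.8
clock 35.77 [ 402.5 -338.2  174.2] gap 49.8 F [-0.6 -0.1 -2.6] -> shift,turn [ 0.001  -0.0009  0.0962] 0.2
```

View pics/g6.png

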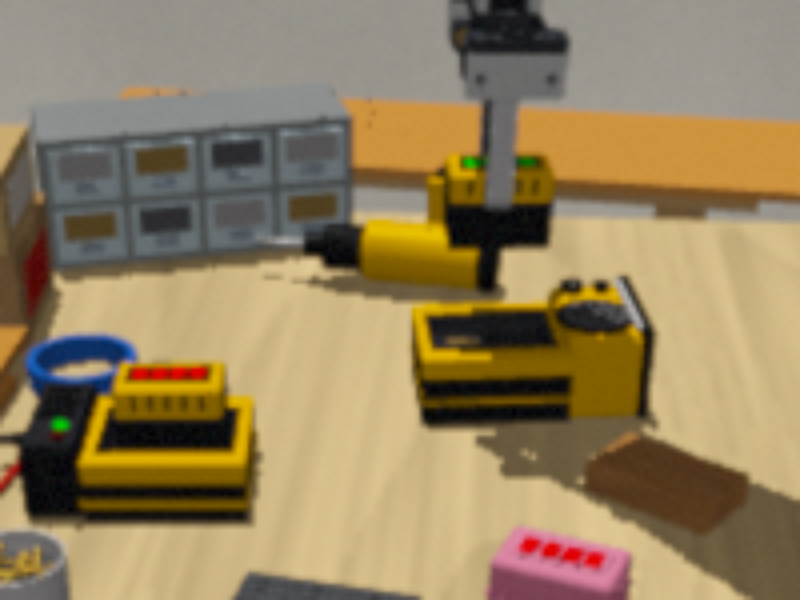

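The red yellow pack sits level in its charger (170,385). The green one is held over the empty radio bay (491,329).

```bash
python3 -c "
from geo import *
print(ray('side',322.8,162.2,56))"; python3 -m handwheel '[[0,-0.001,0.03,0],[0,-0.001,0.05,0],[0,-0.001,0.06,0],[0,-0.001,0.06,0]]' ; python3 to.py yf
```

```text
[ 397.1267134  -338.00034697   56.        ]
clock: 36.33
eef_pos: [403.9, -339.0, 114.4]
eef_rot: [-3.142, 0.019, -3.016]
wrist_force: [-0.7, 0.4, -3.4]
finger_gap: 50.0
clock 36.33 [ 403.9 -339.   114.4] gap 50.0 F [-0.7  0.4 -3.4] -> shift,turn [0.0011 0.     0.0364] 0.2
```

```bash
python3 -m handwheel '[[0,0,0.012,0],[0,0,0.022,0],[0,0,0.026,0],[0,0,0.028,0],[0,0,0.028,0]]'; python3 -m handwheel '[[0,0,0.001,0],[0,0,0.002,0],[0,0,0.003,0],[0,0,0.0035,0]]'
```

```text
clock: 36.95
eef_pos: [404.5, -339.0, 86.4]
eef_rot: [-3.141, 0.019, -3.016]
wrist_force: [-0.0, -0.8, -3.0]
finger_gap: 49.8
clock: 37.45
eef_pos: [404.6, -339.0, 82.9]
eef_rot: [-3.141, 0.019, -3.016]
wrist_force: [0.3, 0.9, -3.1]
finger_gap: 49.9
```

```bash
python3 -m handwheel '[[0,0,0.0005,0],[0,0,0.001,0],[0,0,0.0013,0],[0,0,0.0015,0]]'
```

```text
clock: 37.95
eef_pos: [404.8, -339.0, 81.9]
eef_rot: [-3.141, 0.02, -3.016]
wrist_force: [-1.5, 2.6, 7.4]
finger_gap: 49.9
```

```bash
python3 -m handwheel '[[0,0,0,0],[0,0,0,0],[0,0,0,0],[0,0,0,0]]' 0; python3 -m handwheel '[[0,0,-0.03,0],[0,0,-0.08,0],[0,0,-0.14,0],[0,0,-0.14,0]]' >/dev/null; python3 -m handwheel '[[0.1,-0.15,0,0],[0.1,-0.15,0,0],[0.1,-0.15,0,0],[0.1,-0.15,0,0]]'
python3 - <<'E'
from cell import cams
import cv2
a=cv2.resize(cams.camera("side")[110:360,150:400],(600,600))
b=cams.camera("top")[120:330,120:440]; b=cv2.resize(b,(800,525))
cv2.imwrite("pics/f_s.png",cv2.cvtColor(a,cv2.COLOR_RGB2BGR)); cv2.imwrite("pics/f_t.png",cv2.cvtColor(b,cv2.COLOR_RGB2BGR))
E
```

```text
clock: 38.45
eef_pos: [404.7, -339.0, 81.9]
eef_rot: [-3.141, 0.02, -3.016]
wrist_force: [-0.3, 0.0, -0.0]
finger_gap: 86.3
clock: 39.45
eef_pos: [367.7, -467.2, 220.7]
eef_rot: [-3.106, -0.02, -3.101]
wrist_force: [0.4, 1.0, -0.1]
finger_gap: 94.4
```

View pics/f_s.png

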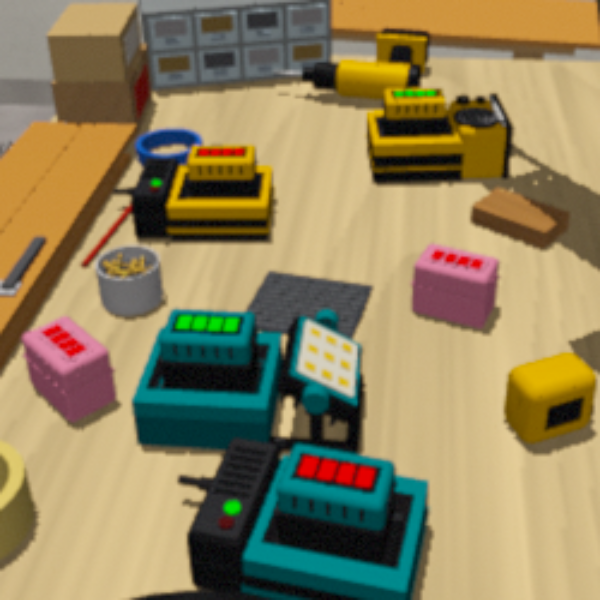

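View pics/f_t.png

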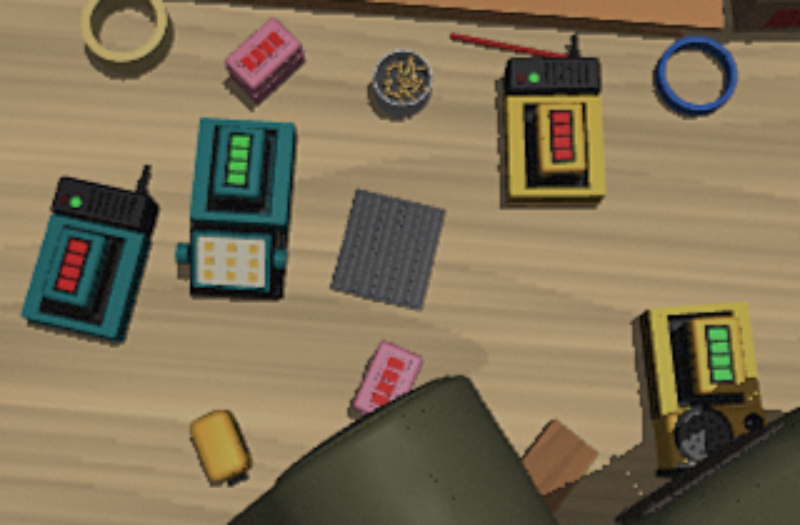

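Visually all four packs are in the right bays, the mat is empty and the tin is untouched. Numeric check of the gauge heights before handing in.

Run:
```python
from geo import *
import cv2
G=dict(tf=(571,177,94),tc=(441,338,90),yc=(626,-167.5,90),yf=(403,-339,100))
uv={}
for cam in ("top","side"):
    h=cv2.cvtColor(cams.camera(cam),cv2.COLOR_RGB2HSV); H,S,V=cv2.split(h)
    for n,X in G.items():
        u,v=pix(cam,X); m=((H>50)&(H<70)) if n[1]=="f" else ((H<4)|(H>174))
        yy,xx=np.nonzero(m&(S>120)&(V>90)); k=(abs(xx-u)<22)&(abs(yy-v)<18); xx,yy=xx[k],yy[k]
        uv[cam,n]=(xx.mean()+(xx.min()+xx.max())/2)/2,(yy.mean()+(yy.min()+yy.max())/2)/2
        if cam=="top":
            p=np.c_[xx,yy].astype(float); d=np.linalg.svd(p-p.mean(0),full_matrices=False)[2][0]; q=[ray(cam,*(p.mean(0)+s*8*d),X[2]) for s in(-1,1)]; w=q[1]-q[0]; print(n,"yaw",round(float(np.degrees(np.arctan(w[1]/w[0]))),1))
for n,X in G.items():
    A=[];b=[]
    for cam in ("top","side"):
        c,f=cal(cam)
        for i,cc in enumerate(("cx","cy")):
            k=(uv[cam,n][i]-c[cc])/f; A.append(c["R"][i]-k*c["R"][2]); b.append(k*c["t"][2]-c["t"][i])
    print(n,X,np.linalg.lstsq(np.array(A),np.array(b),rcond=None)[0].round(1))
```

```text
tf yaw 0.8
tc yaw -9.1
yc yaw 7.0
yf yaw 7.8
tf (571, 177, 94) [569.7 175.7  94. ]
tc (441, 338, 90) [441.6 337.4  90.2]
yc (626, -167.5, 90) [ 626.6 -169.2   90.4]
yf (403, -339, 100) [ 402.4 -339.8  102.3]
```

Every pack's top is at the same height as the pack that sat there at the start (yf read 102.2 then, 102.3 now), so all four are seated. Handing in.

```bash
python3 -c "
from cell import manip
print(manip.sign_off())"
```

```text
the job is handed in; nothing more can be done
None
```

The packs are changed over and the job is handed in, at about 40 s on the robot's clock against the 138 s limit. For each colour, teal first, I set the charged pack on the mat, lowered the flat one into the charger, then lowered the charged one into its tool.

- **Seating:** each pack was lowered until it touched at its bay's floor height, with no more than about 13 N vertically at the wrist, and only then released. In the last pictures the red gauges are in the chargers, the green ones in the light and radio, and all four sit level.
- **Heights and positions:** measured from both cameras, each pack top is within 0.6 mm of the height of the pack that started in that bay. Positions are within about 2 mm of where the earlier pack sat.
- **Rest of the scene:** the mat is empty, the tin of screws looks unmoved, and the arm was retracted clear of everything.

**Where checks disagreed:**
- The two cameras differ by about 4 mm along x. I used the combined position, and the bays have 6 mm to spare on each side.
- The radio pack's top reads about 2 mm high, but it read the same before the swap, so I take it as camera error.
- One corner reading of the light's bay failed its size check, so I discarded it.
- The tool tilted slightly over the job, up to about 1.3°. It was about 1.1° when it set down the last pack.

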